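# Put the loose bench things back in their trays

### The arm

A 6-joint arm with a two-finger parallel gripper is mounted at the origin on the work surface; the furniture and walls round the work are solid. World frame = base frame: x ahead of the robot, y to its left, z up, the work surface at z = 0. Lengths are in mm, angles in rad, forces in N, time in s.
With the tool pointing down it reaches from about 275 to 850 mm from the base axis. Payload 5.2 kg.
Tool frame: the origin (TCP) lies at the very end of the fingers, on their centre line; the grasp point (between the pads) lies manip.grasp_offset behind it (manip.grasp_offset is the distance from the TCP to the grasp point, in mm); z points along the fingers, y is the line along which they close (so a half turn about z gives the same grasp; the last joint's range is limited). The gripper opens to 85 mm and grips with 20 to 120 N. Pads are 22 mm wide; open, the fingers measure 114 mm over their backs; the gripper's body (76 mm by 85 mm) begins 54 mm behind the grasp point. The pads swing forward as they close: fully open they stand 13 mm farther back than shut.
Start: joints at [-1.36, 0.259, 1.535, -0, 1.348, -0.203], TCP at [221.171, -503.575, 205.01] pointing down, gripper open.
Joint ranges: [-3.14, 3.14], [-0.91, 2.08], [0.19, 2.58], [-1.22, 4.36], [0.22, 2.71], [-3.12, 3.12]. Speed limits (rad/s): [2.57, 2.57, 3.14, 3.14, 3.14, 3.14].

### API

Orientations are given as a unit quaternion [x, y, z, w].
In Python, from station import manip gives the robot as it stands.
- The arm moves only by the tool step_arm, never from a script. Its argument "series" is a list that holds one entry, the list of rows, each a list of 7 numbers: the shift along the world's x, y, z in units of 0.1 m (1.0 is 0.1 m), then the turn, a rotation vector about the world's x, y, z in units of pi rad (1.0 is pi rad), then the opening, from 0 (shut) to 1 (fully open). In form: [[[dx, dy, dz, wx, wy, wz, hand], ...]]. A call has 1 to 20 rows; each row shifts and turns the commanded pose from where the row before left it; what a row does not reach is not made up. A row lasts 1/10 s, in which the tool goes at most 50 mm and 8.59 degrees, less where a joint would pass 70% of its speed; a pose out of reach is approached as far as the arm can. A call with a number of a shift or a turn outside -1 to 1 is refused whole. A call with a gripper value outside its range is refused whole. The fingers move at their own pace and stop on an object; the grip force is fixed at half the most. Time passes only in rows, so rows that do not move let the fingers close. It gives the time, the measured TCP pose, the force, the opening and the grip force at its end, in the units of the state.
- manip.sense(): the state, without advancing time (a new reading comes with each control period).
- manip.capture(name): name is "scene" or "side" or "wrist"; returns the picture (400x640x3 uint8, red, green, blue); there is no depth.
- manip.calibration(name): a dict with "K" (3x3 intrinsics, pixels), "cam_to_world" (4x4, takes a point from camera to world coordinates). Camera axes: x right, y down, z forward; pixel columns grow to the right and rows downward; lengths in mm; the calibration is good to about 2 mm. A picture is of the moment at which its call begins: read the wrist's pose just before it. calibration takes no time and is no camera call; for the wrist camera it gives the pose at the moment of the call.
- manip.sign_off(): hands the job in; it is judged then, once.
The state is a dict: "t": time; "qpos": joint angles; "qvel": joint speeds; "effort": joint torques, N m; "ee_pos": TCP position; "tool_rot": TCP orientation; "ft_force": force on the tool from outside, world axes, zero at the start; "wrist_torque": the same for the moment, N m; "opening": finger opening in mm; "finger_force": force on a finger pad.
Only numpy, scipy, OpenCV 4.12 (cv2) and the standard library are available. Lean on these libraries where they do the work, as an engineer would, in place of code of your own. Each camera call takes 0.05 s, during which the arm holds its last target. There are 200 camera calls.

### The job

Tidy the bench: stand the brown bottle upright in the wide round well of the bottle rack and the small green-capped vial upright in its narrow well, put both rolls side by side, flat on the floor of the wider, squarer open tray, and lay the marker pen lengthwise in the long narrow tray, flat on its floor and near its middle. Leave the beaker standing where it is.

Things in the scene. Friction and masses are not known exactly. Their poses are not given: they have to be found in the camera images.
- brown_bottle: Round brown reagent bottle with a black cap, 46 mm in diameter, 91 mm tall over the cap; the straight body goes up to about 70 mm, the cap is 27 mm wide. Stands upright. Origin: centre of its underside, z up.
- vial: Small round clear vial with a green cap, 26 mm in diameter, 54 mm tall; straight body to about 42 mm, cap 15 mm wide. Stands upright. Origin: centre of its underside, z up.
- flat_roll: Low roll of white tape lying flat, 62 mm in diameter, 19 mm tall (do not count on the core being hollow: take it across the outside). Origin: centre of its underside, z up.
- tall_roll: Tall roll of white film standing on its end, 52 mm in diameter, 50 mm tall; take it across the outside. Origin: centre of its underside, z up.
- marker: White marker pen with a black cap lying flat on the bench, 136 mm long, 10 mm wide and 10 mm high over the barrel (the clip rises to 12 mm); it does not roll. Its length is its y axis, x is across the barrel. Origin: mid-length, on its underside.
- beaker: Clear glass beaker, 51 mm in diameter, 66 mm tall, a bystander among the things to sort: it is not to be moved. Origin: centre of its underside.
- bottle_rack: Grey block with two round wells side by side: 84 mm (x) by 170 mm (y) by 16 mm tall. The wells are 10 mm deep, their floors 6 mm above the bench. The wide well, 63 mm across, is centred at x 0, y -42 mm in the block's frame; the narrow well, 43 mm across, at x 0, y +48 mm. Fixed to the bench; stands with its long side roughly across the robot's view (its y axis, yaw within 0.2 rad of world y). Origin: centre of its underside.
- roll_tray: Grey open tray, the wider, squarer of the two open trays: 110 mm (x) by 150 mm (y) outside, 102 by 142 mm inside, rim 14 mm above the bench, walls 4 mm, floor 4 mm above the bench. Room for two rolls side by side along y (e.g. centred at y -36 and +36 mm). Fixed to the bench; stands with its long side roughly across the robot's view (its y axis, yaw within 0.2 rad of world y). Origin: centre of its underside.
- pen_tray: Grey open tray, long, narrow and very low: 68 mm (x) by 176 mm (y) outside, 62 by 170 mm inside, rim 7 mm above the bench, walls 3 mm, floor 3 mm above the bench; a marker lying in it stands up above the rim. Fixed to the bench; stands with its long side roughly across the robot's view (its y axis, yaw within 0.2 rad of world y). Origin: centre of its underside.
There are look-alikes about, which are no part of the job. Leave any black or purple look-alike of the vial alone.

How it is judged (in metres and radians):
At the end, for the whole second after the job is handed in: Bottle and vial upright (0.12 rad) on the floors of the wide and narrow well, within 12 mm of centre; both rolls level on the roll tray's floor; marker flat on the pen tray's floor, within 0.3 rad of its length, middle within 20 mm of the tray's middle lengthwise; all at rest (x of brown_bottle in the frame of bottle_rack between -0.012 and 0.012 m and y of brown_bottle in the frame of bottle_rack between -0.054 and -0.03 m and z of each of brown_bottle, vial in the frame of bottle_rack below 0.01 m and linear speed of each of brown_bottle, vial, flat_roll, tall_roll, marker below 0.02 m/s and angle between each of brown_bottle, vial, flat_roll, tall_roll, marker's own z axis and vertical below 0.12 rad and x of vial in the frame of bottle_rack between -0.012 and 0.012 m and y of vial in the frame of bottle_rack between 0.036 and 0.06 m and x of flat_roll in the frame of roll_tray between -0.03 and 0.03 m and y of flat_roll in the frame of roll_tray between -0.05 and 0.05 m and z of each of flat_roll, tall_roll in the frame of roll_tray below 0.008 m and x of tall_roll in the frame of roll_tray between -0.032 and 0.032 m and y of tall_roll in the frame of roll_tray between -0.05 and 0.05 m and x of marker in the frame of pen_tray between -0.032 and 0.032 m and y of marker in the frame of pen_tray between -0.02 and 0.02 m and z of marker in the frame of pen_tray below 0.0065 m and angle between the y axis of marker and the y axis of pen_tray, either way round below 0.3 rad); the robot touches nothing.
It fails at once if the beaker is pushed more than 30 mm or tipped (distance of beaker from where it was at the start of the episode above 0.03 m or angle between beaker's own z axis and vertical above 0.3 rad).
It also fails if it takes over 120 s, if anything falls off the work surface, if the arm or the gripper's body presses on something with over 40 N, if the wrist force passes 120 N, or if a joint passes its speed limit or range.

## Working session

There is one attempt and no reset: what is moved stays moved. The work goes in short steps, Python scripts to look and compute and a tool call to move; the robot and the scene stay as the last step left them, time stands still between calls to the robot, and variables do not carry over. Pictures are saved under pics/ and viewed, at most 14 in all, crops included, and the job is handed in when it is done.

Besides the shell and the picture viewer there is one more tool, called as name([rows], argument=value, ...), one row to a line, values as JSON. step_arm: Moves the arm, as the interface text tells. Shifts and turns lie within -1 to 1; 1 stands for 0.1 m of shift or pi rad of turn. Its arguments: {"type":"object","properties":{"series":{"type":"array"}},"required":["series"]}

```bash
mkdir -p pics
python3 - <<'E'
from station import manip
import cv2,numpy as np
for n in("scene","side","wrist"):
    cv2.imwrite(f"pics/{n}0.png",manip.capture(n)[:,:,::-1])
    c=manip.calibration(n);print(n,np.round(c["K"],1).tolist(),np.round(c["cam_to_world"],3).tolist())
print(manip.sense(),manip.grasp_offset)
E
```

```text
scene [[434.5, 0.0, 315.0], [0.0, 434.5, 198.2], [0.0, 0.0, 1.0]] [[0.432, -0.58, 0.69, -297.965], [-0.901, -0.295, 0.317, -312.456], [0.02, -0.759, -0.65, 799.132], [0.0, 0.0, 0.0, 1.0]]
side [[514.5, 0.0, 326.6], [0.0, 514.5, 195.2], [0.0, 0.0, 1.0]] [[-0.968, 0.153, -0.199, 763.682], [0.251, 0.532, -0.809, 1162.142], [-0.018, -0.833, -0.553, 806.125], [0.0, 0.0, 0.0, 1.0]]
wrist [[287.2, 0.0, 318.0], [0.0, 287.2, 200.3], [0.0, 0.0, 1.0]] [[0.402, -0.873, -0.277, 292.722], [-0.915, -0.384, -0.12, -472.837], [-0.002, 0.302, -0.953, 373.184], [0.0, 0.0, 0.0, 1.0]]
{'t': 0.15, 'qpos': array([-1.35981454e+00,  2.59183114e-01,  1.53581088e+00,  3.72933380e-06,
        1.34799728e+00, -2.02828182e-01]), 'qvel': array([ 5.19611025e-05, -1.51892591e-03, -1.88101329e-03,  3.15327720e-04,
        2.83812737e-04, -1.51034456e-04]), 'effort': array([ 2.06614437e-03, -4.46385098e+01, -2.90819871e+01, -3.20934532e-04,
        8.21830065e-03, -2.32555317e-05]), 'ee_pos': array([ 221.0724703 , -503.14663714,  204.36999854]), 'tool_rot': array([ 9.78671262e-01,  2.05431430e-01, -1.03266596e-06, -6.99311475e-04]), 'ft_force': array([ 0.50880613,  0.43430603, -0.66372625]), 'wrist_torque': array([0.0014567 , 0.03216249, 0.01197789]), 'finger_force': 0.0, 'opening': 85.52588132646308} 18.700000000000003
```

View pics/scene0.png

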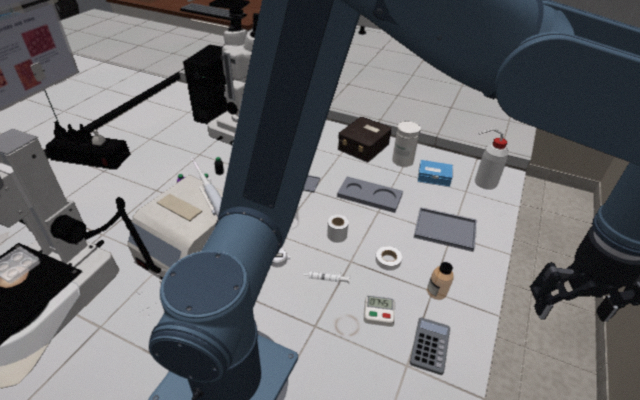

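View pics/side0.png

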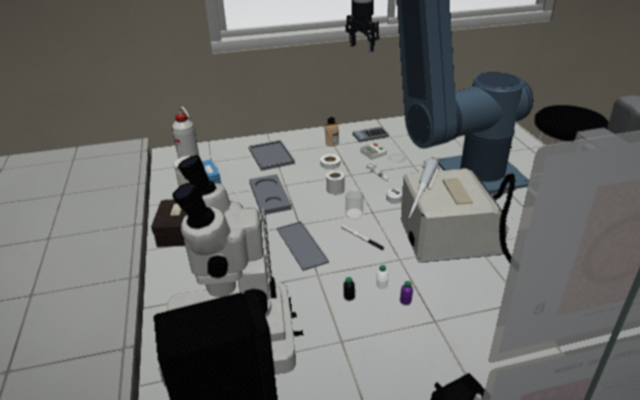

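The scene view shows the bottle at (441,280), flat roll (389,257), tall roll (338,228), rack (370,193) and roll tray (446,228). In the side view, the vial candidates are black (349,288), clear with a green cap (382,275) and purple (406,293). The clear one fits the description. I'll enlarge a crop to confirm that.

```bash
cat > h.py <<'E'
from station import manip
import cv2,numpy as np
def ray(n,p,c=None):
    c=c or manip.calibration(n);K=np.array(c["K"]);T=np.array(c["cam_to_world"])
    return T[:3,3],T[:3,:3]@np.linalg.inv(K)@np.array([p[0],p[1],1.])
def onz(n,p,z,c=None):
    o,d=ray(n,p,c);return np.round(o+d*(z-o[2])/d[2],1)
def tri(a,b):
    (o1,d1),(o2,d2)=a,b
    s=np.linalg.lstsq(np.c_[d1,-d2],o2-o1,rcond=None)[0]
    p,q=o1+s[0]*d1,o2+s[1]*d2
    return np.round((p+q)/2,1),round(float(np.linalg.norm(p-q)),1)
def proj(n,P,c=None):
    c=c or manip.calibration(n);T=np.linalg.inv(np.array(c["cam_to_world"]));q=np.array(c["K"])@(T[:3,:3]@np.array(P,float)+T[:3,3]);return q[:2]/q[2]
E
python3 - <<'E'
import cv2
a=cv2.imread('pics/side0.png')[110:310,235:435];cv2.imwrite('pics/c1.png',cv2.resize(a,(600,600),interpolation=cv2.INTER_CUBIC))
a=cv2.imread('pics/scene0.png')[160:310,290:490];cv2.imwrite('pics/c2.png',cv2.resize(a,(800,600),interpolation=cv2.INTER_CUBIC))
E
```

```text
(no output)
```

View pics/c1.png

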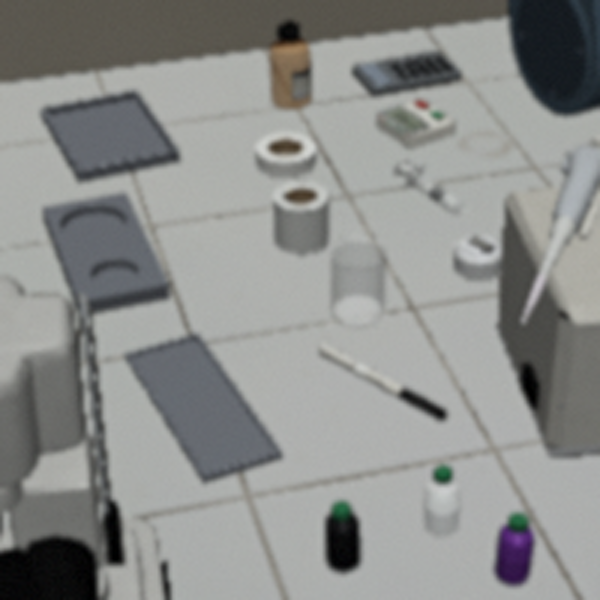

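View pics/c2.png

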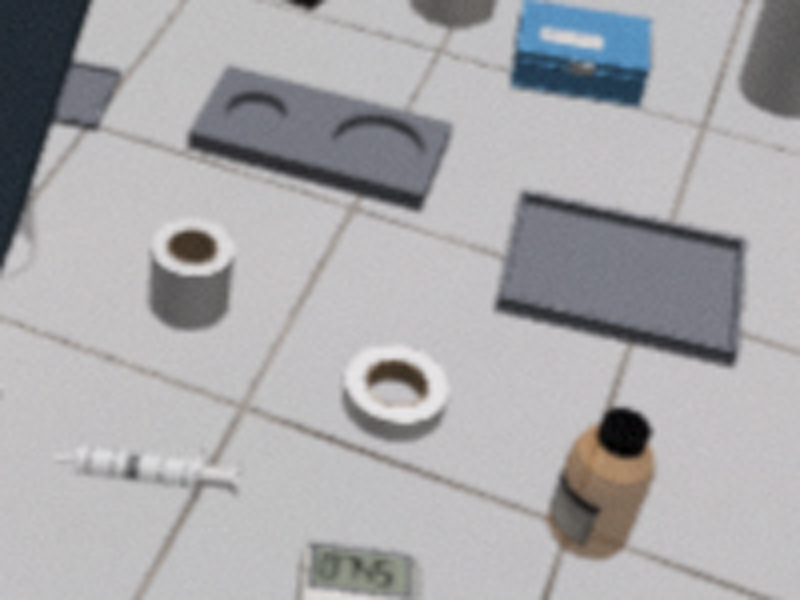

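The crop confirms that the clear vial with a green cap is at side pixel (382,275), between the black and purple look-alikes. Next I'll measure everything.

Run:
```python
from h import *
S=lambda x,y:(235+(x+.5)/3-.5,110+(y+.5)/3-.5)
C=lambda x,y:(290+(x+.5)/4-.5,160+(y+.5)/4-.5)
for n,s,c,z in [("bottlecap",(289,26),(627,421),91),("flat",(286,150),(397,386),19),("tall",(301,197),(193,247),50)]:
    print(n,*tri(ray("side",S(*s)),ray("scene",C(*c))),onz("side",S(*s),z),onz("scene",C(*c),z))
def box(n,f,pts,z):
    P=np.array([onz(n,f(*p),z)[:2] for p in pts]);c=P.mean(0)
    L=[np.linalg.norm(P[i]-P[(i+1)%4]) for i in range(4)]
    print(n,P.tolist(),"c",c.round(1),np.round(L,0))
sr=[(44,207),(127,197),(168,287),(85,300)];cr=[(228,68),(452,125),(420,195),(192,133)]
st=[(42,112),(137,94),(178,157),(80,178)];ct=[(525,195),(743,240),(735,352),(500,302)]
sp=[(128,355),(195,336),(281,456),(205,478)]
print("rack");box("side",S,sr,16);box("scene",C,cr,16)
print("roll");box("side",S,st,14);box("scene",C,ct,14)
print("pen");box("side",S,sp,7)
# heights via two-view of centres
for s,c in((sr,cr),(st,ct)): print("ctr tri",*tri(ray("side",S(*np.mean(s,0))),ray("scene",C(*np.mean(c,0)))))
print("beaker",onz("side",S(358,255),66),onz("side",S(357,308),5))
print("marker",onz("side",S(322,348),5),onz("side",S(444,413),5))
print("vial",onz("side",S(444,469),54),onz("side",S(442,522),0))
print("black",onz("side",S(341,507),54),"purple",onz("side",S(518,520),54))
print("box toaster",onz("side",S(510,200),80))
```

```text
bottlecap [ 381.  -313.1   93.1] 0.6 [ 379.7 -317.    91. ] [ 383.4 -313.2   91. ]
flat [ 419.8 -182.4   17. ] 0.1 [ 420.7 -179.    19. ] [ 417.9 -182.7   19. ]
tall [443.3 -36.6  49.6] 0.0 [443.5 -36.   50. ] [443.  -36.8  50. ]
rack
side [[675.4, -142.1], [593.9, -137.9], [585.2, 26.8], [660.5, 26.3]] c [628.8 -56.7] [ 82. 165.  75. 169.]
scene [[664.0, 28.4], [675.3, -139.2], [593.1, -141.7], [583.1, 22.5]] c [628.9 -57.5] [168.  82. 165.  81.]
roll
side [[651.8, -342.9], [544.9, -355.0], [529.1, -204.8], [632.8, -191.0]] c [ 589.6 -273.4] [108. 151. 105. 153.]
scene [[627.9, -205.4], [649.7, -347.4], [543.6, -361.0], [520.2, -218.2]] c [ 585.3 -283. ] [144. 107. 145. 108.]
pen
side [[636.1, 105.1], [575.1, 94.1], [543.0, 267.3], [606.0, 276.3]] c [590.  185.7] [ 62. 176.  64. 174.]
ctr tri [628.9 -58.   13.8] 2.5
ctr tri [ 589.  -283.5    7.9] 2.2
beaker [428.2  96.3  66. ] [426.6  90.1   5. ]
marker [472.9 138.5   5. ] [401.7 249.8   5. ]
vial [445.4 366.   54. ] [444.1 364.4   0. ]
black [529.  384.3  54. ] purple [413.8 430.2  54. ]
box toaster [277.7  68.8  80. ]
```

step_arm([
  [[0.2,0.236,0,0,0,0,1],[0.2,0.236,0,0,0,0,1],[0.2,0.236,0,0,0,0,1],[0.2,0.236,0,0,0,0,1],[0.2,0.236,0,0,0,0,1],[0.2,0.236,0,0,0,0,1],[0.2,0.236,0,0,0,0,1],[0.2,0.236,0,0,0,0,1],[0,0,0,0,0,0,1],[0,0,0,0,0,0,1]],
])

```text
t: 1.15
ee_pos: [381.3, -314.4, 204.9]
tool_rot: [0.978, 0.206, -0.0, -0.0]
ft_force: [-0.2, -0.3, 0.1]
opening: 85.5
finger_force: 0.0
```

Run:
```python
from h import *
s=manip.sense();c=manip.calibration("wrist");im=manip.capture("wrist")
cv2.imwrite('pics/w1.png',im[:,:,::-1]);print(s['ee_pos'],s['t'])
import json;json.dump({k:np.array(v).tolist() for k,v in c.items()},open('w1.json','w'))
for P in[(381,-313,91),(381,-313,0),(420,-181,19),(443,-36,50),(587,-280,14),(629,-57,16)]:print(P,proj("wrist",P,c).round())
```

```text
[ 381.28737514 -314.35995165  204.86467607] 1.15
(381, -313, 91) [316. 189.]
(381, -313, 0) [316. 171.]
(420, -181, 19) [226.  99.]
(443, -36, 50) [82. 12.]
(587, -280, 14) [366. -13.]
(629, -57, 16) [ 170. -179.]
```

View pics/w1.png

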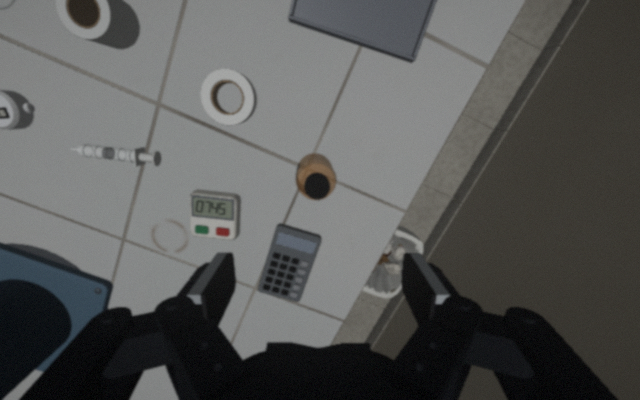

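The wrist view shows the bottle's cap at (317,185), the flat roll at (228,96) and the tall roll at (83,10). All are within about 4 px of prediction, so I'll descend onto the bottle.

step_arm([
  [[0.02,0.02,-0.3,0,0,0,1],[0,0,-0.3,0,0,0,1],[0,0,-0.3,0,0,0,1],[0,0,-0.3,0,0,0,1],[0,0,-0.25,0,0,0,1],[0,0,-0.15,0,0,0,1],[0,0,-0.14,0,0,0,1],[0,0,0,0,0,0,1],[0,0,0,0,0,0,0],[0,0,0,0,0,0,0],[0,0,0,0,0,0,0],[0,0,0,0,0,0,0],[0,0,0,0,0,0,0],[0,0,0,0,0,0,0],[0,0,0,0,0,0,0]],
])

```text
t: 2.7
ee_pos: [383.6, -313.1, 32.4]
tool_rot: [0.979, 0.206, 0.0, 0.001]
ft_force: [-0.9, 1.5, 7.2]
opening: 39.5
finger_force: 59.5
```

step_arm([
  [[0,0,0.1,0,0,0,0],[0,0,0.2,0,0,0,0],[0,0,0.3,0,0,0,0],[0,0,0.3,0,0,0,0],[0,0,0.1,0,0,0,0],[0,0,0,0,0,0,0]],
])

```text
t: 3.3
ee_pos: [384.0, -313.7, 132.8]
tool_rot: [0.979, 0.205, 0.001, 0.002]
ft_force: [-0.6, -0.2, -1.8]
opening: 39.4
finger_force: 60.4
```

Run:
```python
from h import *
s=manip.sense();print(s['ee_pos'],s['opening'],s['ft_force'])
im=manip.capture("side")[:,:,::-1];p=proj("side",s['ee_pos']);print(p)
x,y=int(p[0])-50,max(0,int(p[1])-50)
a=cv2.resize(im[y:y+100,x:x+100],(400,400),interpolation=2)
im=manip.capture("scene")[:,:,::-1];p=proj("scene",s['ee_pos']);x,y=int(p[0])-50,max(0,int(p[1])-50)
b=cv2.resize(im[y:y+100,x:x+100],(400,400),interpolation=2)
cv2.imwrite('pics/g1.png',np.hstack([a,b]))
```

```text
[ 384.0045698  -313.74279982  132.79320744] 39.3977035568931 [-0.58443975 -0.2059584  -1.84080175]
[329.78492211 106.92240832]
```

View pics/g1.png

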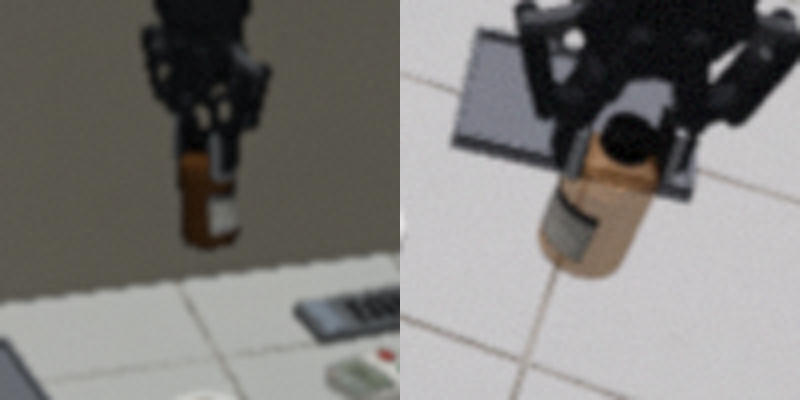

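The bottle is held upright in both views. Next I'll carry it above the wide well and check there.

step_arm([
  [[0.24,0.21,0,0,0,0,0],[0.31,0.27,0,0,0,0,0],[0.31,0.27,0,0,0,0,0],[0.31,0.27,0,0,0,0,0],[0.31,0.27,0,0,0,0,0],[0.31,0.27,0,0,0,0,0],[0.31,0.27,0,0,0,0,0],[0.24,0.21,0,0,0,0,0],[0.14,0.11,0,0,0,0,0],[0,0,0,0,0,0,0],[0,0,0,0,0,0,0]],
])

```text
t: 4.5
ee_pos: [629.9, -97.4, 128.8]
tool_rot: [0.979, 0.206, -0.002, -0.001]
ft_force: [0.2, -0.4, -0.4]
opening: 39.9
finger_force: 60.4
```

Run:
```python
from h import *
s=manip.sense();c=manip.calibration("wrist");im=manip.capture("wrist")[:,:,::-1].copy()
print(s['ee_pos'],s['t'])
Rz=lambda a:np.array([[np.cos(a),-np.sin(a)],[np.sin(a),np.cos(a)]])
def ring(im,cen,r,z,n,c,col):
    for t in np.arange(0,6.28,.15):
        q=proj(n,(cen[0]+r*np.cos(t),cen[1]+r*np.sin(t),z),c);
        if abs(q).max()<2000: cv2.circle(im,tuple(int(v) for v in q),1,col,-1)
def allr(im,n,c):
    o=np.array([628.9,-57.5]);R=Rz(.065)
    ring(im,o+R@[0,-42],31.5,16,n,c,(0,0,255));ring(im,o+R@[0,48],21.5,16,n,c,(0,255,0))
    for q in [(-42,-85),(42,-85),(42,85),(-42,85)]:
        ring(im,o+R@q,1,16,n,c,(255,0,255))
allr(im,"wrist",c)
im2=manip.capture("side")[:,:,::-1].copy()
b=cv2.resize(im2[130:270,230:370],(400,400),interpolation=2)
cv2.imwrite('pics/w2.png',np.hstack([im[:,120:520],b]))
cv2.imwrite('pics/w2full.png',im)
```

```text
[629.88654143 -97.39941567 128.77895711] 4.5
```

View pics/w2.png

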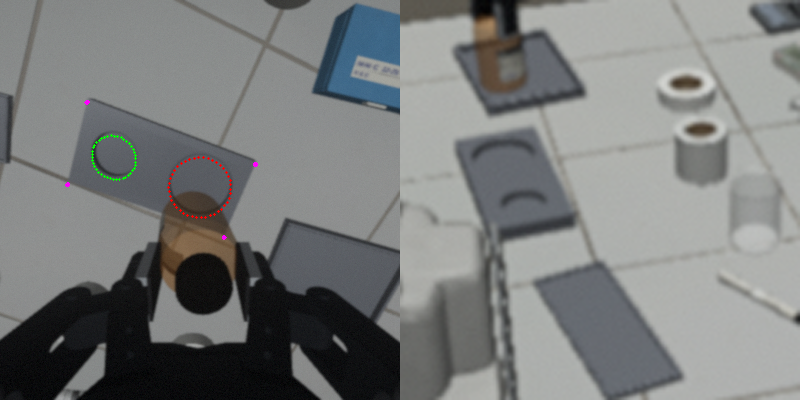

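step_arm([
  [[0.03,-0.02,-0.2,0,0,0,0],[0,0,-0.2,0,0,0,0],[0,0,-0.2,0,0,0,0],[0,0,-0.15,0,0,0,0],[0,0,-0.08,0,0,0,0],[0,0,0,0,0,0,0],[0,0,0,0,0,0,0]],
])

```text
t: 5.3
ee_pos: [634.5, -100.2, 48.6]
tool_rot: [0.979, 0.205, 0.0, 0.0]
ft_force: [0.7, -0.6, -1.1]
opening: 39.6
finger_force: 60.3
```

step_arm([
  [[-0.01,0.01,-0.03,0,0,0,0],[0,0,-0.03,0,0,0,0],[0,0,-0.03,0,0,0,0],[0,0,0,0,0,0,0],[0,0,0,0,0,0,0]],
])

```text
t: 5.8
ee_pos: [633.2, -98.7, 39.0]
tool_rot: [0.979, 0.205, -0.0, -0.0]
ft_force: [0.3, -0.6, -1.7]
opening: 39.5
finger_force: 60.4
```

step_arm([
  [[0,0,-0.005,0,0,0,0.85],[0,0,0,0,0,0,0.85],[0,0,0,0,0,0,0.85],[0,0,0,0,0,0,0.85],[0,0,0,0,0,0,0.85],[0,0,0.2,0,0,0,0.85],[0,0,0.3,0,0,0,0.85],[0,0,0.4,0,0,0,0.85],[0,0,0.3,0,0,0,0.85],[0,0,0.1,0,0,0,0.85]],
])

```text
t: 6.8
ee_pos: [635.2, -99.4, 172.8]
tool_rot: [0.979, 0.205, 0.003, 0.002]
ft_force: [0.6, -0.1, 0.7]
opening: 72.7
finger_force: 0.0
```

Run:
```python
from h import *
s=manip.sense();c=manip.calibration("wrist");im=manip.capture("wrist")[:,:,::-1].copy()
print(s['ee_pos'],s['t'])
im2=manip.capture("scene")[:,:,::-1].copy()
print(proj("scene",(633,-99,50)))
p=proj("scene",(633,-99,50)).astype(int)
b=cv2.resize(im2[p[1]-60:p[1]+60,p[0]-60:p[0]+60],(400,400),interpolation=2)
cv2.imwrite('pics/w3.png',np.hstack([im[:,120:520],b]))
```

```text
[635.16380207 -99.41118726 172.81843093] 6.8
[385.90341751 185.88398726]
```

View pics/w3.png

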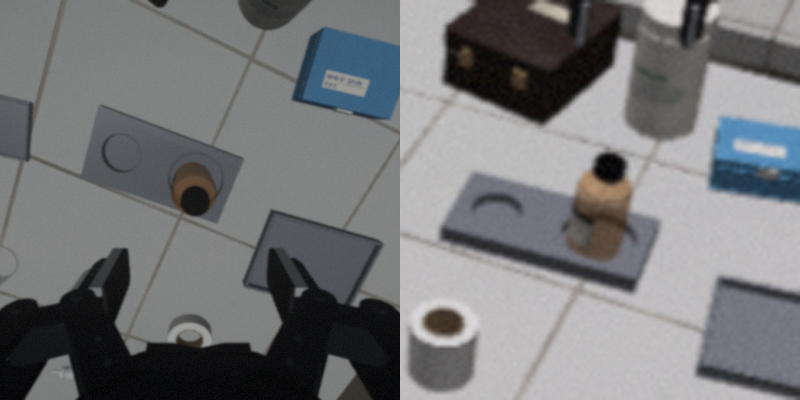

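Run:
```python
from h import *
c=manip.calibration("wrist")
print("cap",onz("wrist",(314,200),97,c),"narrow",onz("wrist",(241.5,153),16,c),"corners",[onz("wrist",p,16,c)[:2].tolist() for p in((220,105),(362,157),(340,223),(202,178))])
print("flat",onz("wrist",(311,329),19,c))
print("tray",[onz("wrist",p,14,c)[:2].tolist() for p in((391,211),(501,242))])
print("scene cap",onz("scene",(386-60+.3*610,186-60+.3*162),97))
```

```text
cap [634.7 -96.1  97. ] narrow [629.1  -8.9  16. ] corners [[668.3, 28.9], [679.4, -134.7], [597.0, -145.8], [583.7, 23.2]]
flat [ 441.9 -174.5   19. ]
tray [[635.0, -195.8], [653.9, -340.7]]
scene cap [ 772.2 -393.8   97. ]
```

```bash
python3 -c "
from h import *
print(manip.sense()['qpos'].round(2))"
```

```text
[-0.33  0.44  1.35  0.    1.34  0.83]
```

step_arm([
  [[-0.24,-0.09,0,0,0,0.046,1],[-0.24,-0.09,0,0,0,0.046,1],[-0.24,-0.09,0,0,0,0.046,1],[-0.24,-0.09,0,0,0,0.046,1],[-0.24,-0.09,0,0,0,0.046,1],[-0.24,-0.09,0,0,0,0.046,1],[-0.24,-0.09,0,0,0,0.046,1],[-0.24,-0.09,0,0,0,0.046,1],[-0.22,-0.1,0,0,0,0.044,1],[0,0,0,0,0,0,1],[0,0,0,0,0,0,1]],
])

```text
t: 8.0
ee_pos: [418.4, -180.4, 167.2]
tool_rot: [0.658, 0.753, 0.0, -0.001]
ft_force: [1.8, 0.3, -0.4]
opening: 85.5
finger_force: 0.0
```

```bash
cat >> h.py <<'E'
def blob(n,P,r,z,lo=150):
    """centre of white disc near the projection of P, put on plane z"""
    c=manip.calibration(n);im=manip.capture(n);p=proj(n,P,c).astype(int)
    m=np.zeros(im.shape[:2],np.uint8);cv2.circle(m,tuple(int(v) for v in p),r,255,-1)
    return c,im,p
E
python3 - <<'E'
from h import *
s=manip.sense();print(s['ee_pos'],s['qpos'].round(2),s['tool_rot'].round(3))
c,im,p=blob("wrist",(421,-181,19),60,19)
x,y=max(0,p[0]-75),max(0,p[1]-75);print(p,x,y,c['cam_to_world'][:3,3])
cv2.imwrite('pics/w4f.png',im[:,:,::-1])
g=cv2.cvtColor(im,cv2.COLOR_RGB2GRAY)[y:y+150,x:x+150]
print(np.percentile(g,[5,50,80,95,99]))
cv2.imwrite('pics/w4.png',cv2.resize(im[y:y+150,x:x+150,::-1],(450,450),interpolation=2))
E
```

```text
[ 418.44993556 -180.37763561  167.18460816] [-0.65  0.12  1.81  0.    1.22 -0.79] [ 0.658  0.753  0.    -0.001]
[319 181] 244 106 [ 409.4534241  -104.73175335  336.14068694]
[107. 127. 129. 144. 155.]
```

View pics/w4.png

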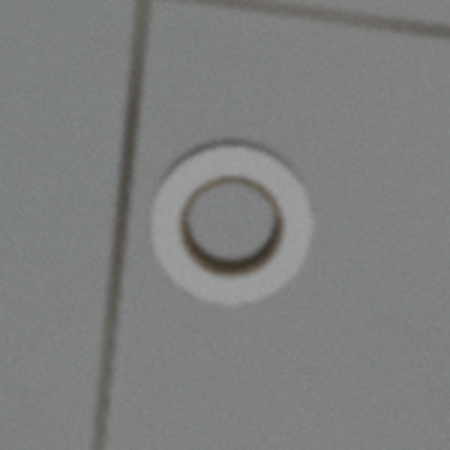

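The roll's disc is centred at pixel (321,181), which puts it at about (423,-181). I'll descend to near the bench and check finger height.

step_arm([
  [[0.045,-0.005,-0.3,0,0,0,1],[0,0,-0.35,0,0,0,1],[0,0,-0.35,0,0,0,1],[0,0,-0.3,0,0,0,1],[0,0,-0.2,0,0,0,1],[0,0,-0.1,0,0,0,1],[0,0,0,0,0,0,1],[0,0,0,0,0,0,1]],
])

```text
t: 8.85
ee_pos: [424.4, -181.4, 8.9]
tool_rot: [0.657, 0.754, 0.0, 0.0]
ft_force: [-0.6, 0.3, 0.5]
opening: 85.3
finger_force: 0.0
```

Run:
```python
from h import *
s=manip.sense();print(s['ee_pos'],s['ft_force'])
P=[423,-181,10];o=[]
for n in("side","scene"):
    im=manip.capture(n)[:,:,::-1];p=proj(n,P).astype(int);x,y=p-40
    o.append(cv2.resize(im[y:y+80,x:x+80],(400,400),interpolation=2))
cv2.imwrite('pics/g2.png',np.hstack(o))
```

```text
[ 424.40784546 -181.37217878    8.87156517] [-0.58512574  0.29563662  0.51121732]
```

View pics/g2.png

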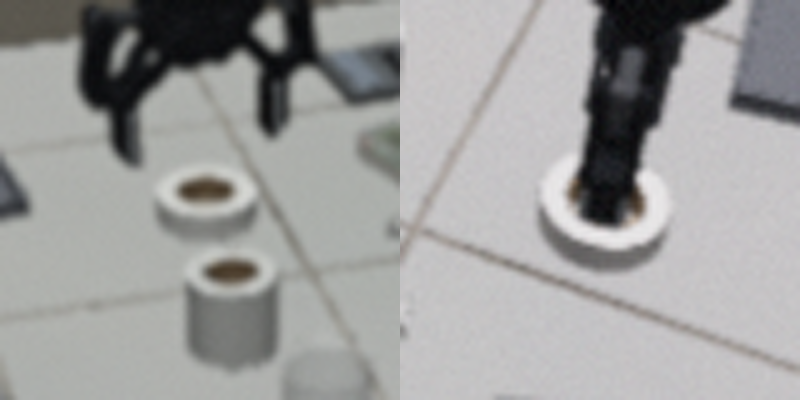

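step_arm([
  [[-0.01,0,-0.04,0,0,0,1],[0,0,-0.04,0,0,0,1],[0,0,0,0,0,0,0],[0,0,0,0,0,0,0],[0,0,0,0,0,0,0],[0,0,0,0,0,0,0],[0,0,0,0,0,0,0]],
])

```text
t: 9.65
ee_pos: [422.7, -181.3, 0.6]
tool_rot: [0.657, 0.754, -0.0, 0.0]
ft_force: [-0.1, -0.1, -0.4]
opening: 12.3
finger_force: 0.0
```

Run:
```python
from h import *
s=manip.sense();print(s['ee_pos'],s['ft_force'])
P=[423,-181,10]
for q in((125,160),(272,132)):
    p=proj("side",P).astype(int)-40+np.array(q)/5-.4
    o,d=ray("side",p);t=(-181-o[1])/d[1];print((o+d*t).round(1))
```

```text
[ 422.72012087 -181.30756874    0.56234019] [-0.09367548 -0.12825668 -0.39983231]
[ 471.2 -181.    50.7]
[ 378.3 -181.    55.7]
```

Run:
```python
from h import *
s=manip.sense();print(s['ee_pos'],s['opening'])
P=[423,-181,10];o=[]
for n in("side","scene"):
    im=manip.capture(n)[:,:,::-1].copy();p=proj(n,P).astype(int);x,y=p-40
    a=cv2.resize(im[y:y+80,x:x+80],(400,400),interpolation=2)
    for z in(0,20,40,60):
        q=((proj(n,[423,-181,z])-[x,y])*5).astype(int);cv2.circle(a,tuple(int(v) for v in q),2,(0,0,255),-1)
    o.append(a)
cv2.imwrite('pics/g3.png',np.hstack(o))
```

```text
[ 422.72012087 -181.30756874    0.56234019] 12.33396463997286
```

View pics/g3.png

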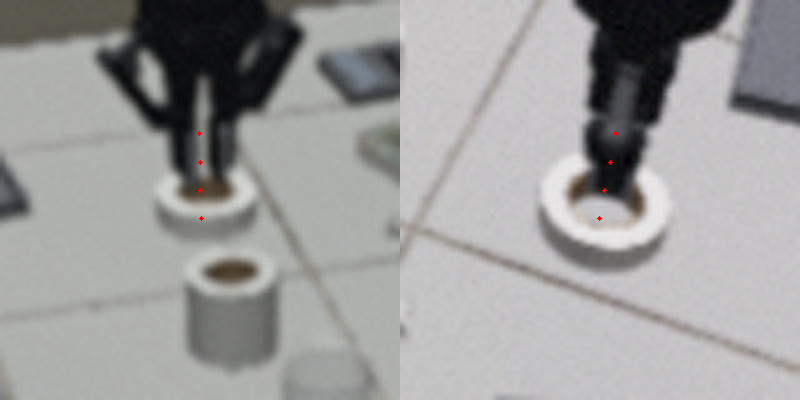

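The fingertips sit about 22 mm above the reported TCP when nearly shut, and both views agree. So I have to grip with the TCP below z=0. I'll reopen, lower carefully while watching the force, and close.

step_arm([
  [[0,0,0,0,0,0,1],[0,0,0,0,0,0,1],[0,0,0,0,0,0,1],[0,0,0,0,0,0,1],[0,0,0,0,0,0,1],[0,0,0,0,0,0,1],[0,0,-0.06,0,0,0,1],[0,0,-0.06,0,0,0,1],[0,0,-0.06,0,0,0,1],[0,0,0,0,0,0,1],[0,0,0,0,0,0,1]],
])

```text
t: 10.85
ee_pos: [422.4, -181.1, -17.9]
tool_rot: [0.657, 0.754, -0.0, -0.0]
ft_force: [-1.1, -0.2, 0.4]
opening: 85.5
finger_force: 0.0
```

step_arm([
  [[0,0,0,0,0,0,0],[0,0,0,0,0,0,0],[0,0,0,0,0,0,0],[0,0,0,0,0,0,0]],
])

```text
t: 11.25
ee_pos: [422.9, -181.4, -16.5]
tool_rot: [0.657, 0.754, 0.0, 0.0]
ft_force: [-2.9, 0.9, 10.3]
opening: 57.9
finger_force: 61.9
```

step_arm([
  [[0,0,0.1,0,0,0,0],[0,0,0.2,0,0,0,0],[0,0,0.3,0,0,0,0],[0,0,0.3,0,0,0,0],[0,0,0.1,0,0,0,0],[0,0,0,0,0,0,0]],
])

```text
t: 11.85
ee_pos: [423.8, -182.1, 84.1]
tool_rot: [0.657, 0.754, 0.0, 0.002]
ft_force: [0.3, -0.4, -0.7]
opening: 57.4
finger_force: 64.0
```

Run:
```python
from h import *
s=manip.sense();print(s['ee_pos'],s['opening'],s['qpos'].round(2))
P=s['ee_pos']+[0,0,25];o=[]
for n in("side","scene"):
    im=manip.capture(n)[:,:,::-1].copy();p=proj(n,P).astype(int);x,y=np.maximum(p-40,0)
    a=cv2.resize(im[y:y+80,x:x+80],(400,400),interpolation=2)
    for z in(0,20,40):
        q=((proj(n,s['ee_pos']+[0,0,z])-[x,y])*5).astype(int);cv2.circle(a,tuple(int(v) for v in q),2,(0,0,255),-1)
    o.append(a)
cv2.imwrite('pics/g4.png',np.hstack(o))
```

```text
[ 423.79006465 -182.07677618   84.14883936] 57.4011058265778 [-0.65  0.22  1.91  0.    1.   -0.79]
```

View pics/g4.png

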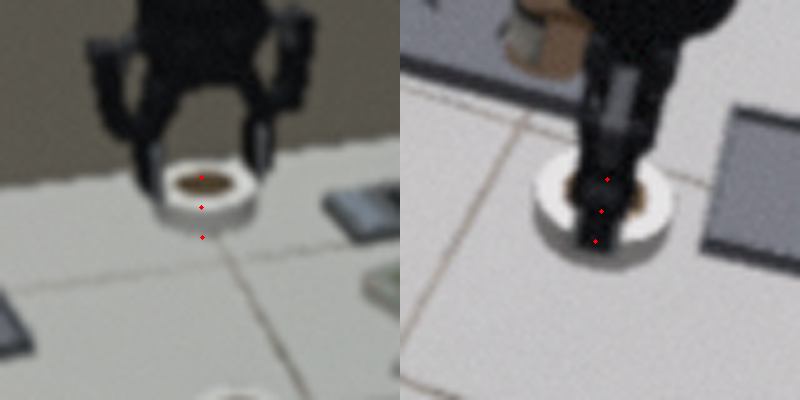

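The roll is held level between the pads. I'll refine the tray and rack poses numerically by fitting projected outlines to image masks.

```bash
cat > fit.py <<'E'
from h import *
from scipy.optimize import minimize
def mask(f,cal,x,y,r):
    im=cv2.GaussianBlur(cv2.imread(f),(3,3),0).astype(int);b,g,rr=im[...,0],im[...,1],im[...,2]
    return ((b-rr)>5)&(im.mean(2)<125)
def sil(n,q,L,W,H,cal,S=4):
    c,s=np.cos(q[2]),np.sin(q[2])
    pts=[proj(n,(q[0]+c*a-s*b,q[1]+s*a+c*b,z),cal) for a in(-L/2,L/2) for b in(-W/2,W/2) for z in(0,H)]
    h=cv2.convexHull(np.array(pts,np.float32)*S+S/2-.5)
    m=np.zeros((400*S,640*S),np.uint8);cv2.fillConvexPoly(m,np.round(h*16).astype(np.int32),255,shift=4)
    return cv2.resize(m,(640,400),interpolation=cv2.INTER_AREA)/255.
def fit(n,f,q0,L,W,H):
    cal=manip.calibration(n);M=mask(f,cal,*q0[:2],0)
    roi=cv2.dilate((sil(n,q0,L+40,W+40,H,cal)>0).astype(np.uint8),np.ones((3,3)))>0
    M=(M&roi).astype(float);k=np.array([1,1,.01])
    cost=lambda u:np.abs(sil(n,np.array(q0)+u*k,L,W,H,cal)[roi]-M[roi]).sum()
    r=minimize(cost,np.zeros(3),method="Nelder-Mead",options=dict(initial_simplex=[[0,0,0],[8,0,0],[0,8,0],[0,0,6]]))
    return (np.array(q0)+r.x*k).round(3),round(r.fun),round(M.sum())
E
python3 - <<'E'
from fit import *
for nm,q,d in(("rack",(630,-57,.065),(84,170,16)),("roll",(588,-278,.137),(110,150,14)),("pen",(590,185.7,.18),(68,176,7))):
    print(nm,"side",*fit("side","pics/side0.png",q,*d))
    if nm!="pen":print(nm,"scene",*fit("scene","pics/scene0.png",q,*d))
E
```

```text
rack side [ 6.29779e+02 -6.92420e+01  1.90000e-02] 162 997
rack scene [ 6.41869e+02 -5.41890e+01  4.20000e-02] 348 1056
roll side [ 5.89495e+02 -2.94294e+02  1.22000e-01] 180 784
roll scene [ 5.96006e+02 -2.80145e+02  1.21000e-01] 1288 649
pen side [5.89651e+02 1.79048e+02 1.55000e-01] 137 1224
```

Run:
```python
import re
s=open('fit.py').read()
s=s.replace('''    M=(M&roi).astype(float)''','''    g=cv2.imread(f,0);t=cv2.threshold(g[roi].reshape(-1,1),0,255,cv2.THRESH_OTSU)[0];M=np.clip((t+15-g.astype(float))/30,0,1)*roi''')
s=s.replace("L+40,W+40","L+24,W+24").replace(";M=mask(f,cal,*q0[:2],0)","")
open('fit.py','w').write(s)
from fit import *
for nm,q,d in(("rack",(630,-57,.065),(84,170,16)),("roll",(588,-278,.137),(110,150,14)),("pen",(590,185.7,.18),(68,176,7))):
    print(nm,"side",*fit("side","pics/side0.png",q,*d))
    if nm!="pen":print(nm,"scene",*fit("scene","pics/scene0.png",q,*d))
```

```text
rack side [ 6.30961e+02 -5.84700e+01  6.80000e-02] 93 1228
rack scene [ 6.29342e+02 -5.68830e+01  6.10000e-02] 40 1398
roll side [ 5.88896e+02 -2.86004e+02  1.22000e-01] 23 949
roll scene [ 5.88339e+02 -2.82210e+02  1.22000e-01] 44 1932
pen side [5.89910e+02 1.81973e+02 1.77000e-01] 29 1374
```

step_arm([
  [[0.2,-0.16,0,0,0,-0.003,0],[0.25,-0.2,0,0,0,0,0],[0.28,-0.23,0,0,0,0,0],[0.28,-0.23,0,0,0,0,0],[0.28,-0.23,0,0,0,0,0],[0.25,-0.2,0,0,0,0,0],[0.15,-0.12,0,0,0,0,0],[0,0,0,0,0,0,0],[0,0,0,0,0,0,0],[0,0,-0.3,0,0,0,0],[0,0,-0.3,0,0,0,0],[0,0,-0.15,0,0,0,0],[0,0,0,0,0,0,0],[0,0,0,0,0,0,0]],
])

```text
t: 13.35
ee_pos: [591.6, -318.1, 8.0]
tool_rot: [0.66, 0.751, -0.0, -0.0]
ft_force: [-0.3, -0.8, 0.6]
opening: 57.6
finger_force: 64.0
```

step_arm([
  [[0.01,-0.005,-0.05,0,0,0,0],[0,0,-0.05,0,0,0,0],[0,0,-0.05,0,0,0,0],[0,0,-0.03,0,0,0,0],[0,0,0,0,0,0,0],[0,0,0,0,0,0,0]],
])

```text
t: 13.95
ee_pos: [592.7, -318.8, -10.6]
tool_rot: [0.66, 0.751, -0.0, -0.0]
ft_force: [0.8, -0.3, -1.7]
opening: 57.3
finger_force: 64.0
```

step_arm([
  [[0,0,-0.015,0,0,0,0],[0,0,0,0,0,0,0],[0,0,0,0,0,0,0.74],[0,0,0,0,0,0,0.75],[0,0,0,0,0,0,0.76],[0,0,0,0,0,0,0.77]],
])

```text
t: 14.55
ee_pos: [592.7, -318.8, -11.9]
tool_rot: [0.66, 0.751, 0.0, 0.0]
ft_force: [-0.7, 0.5, 0.2]
opening: 65.8
finger_force: 0.0
```

step_arm([
  [[0,0,0.15,0,0,0,0.77],[0,0,0.3,0,0,0,0.77],[0,0,0.4,0,0,0,0.9],[0,0,0.4,0,0,0,1],[-0.2,0.35,0,0,0,0,1],[-0.2,0.35,0,0,0,0,1],[-0.2,0.35,0,0,0,0,1],[-0.2,0.35,0,0,0,0,1],[-0.2,0.35,0,0,0,0,1],[-0.2,0.35,0,0,0,0,1],[-0.2,0.35,0,0,0,0,1],[-0.1,0.37,0,0,0,0,1],[0,0,0,0,0,0,1],[0,0,0,0,0,0,1]],
])

```text
t: 15.95
ee_pos: [443.2, -36.5, 114.3]
tool_rot: [0.66, 0.752, 0.0, 0.001]
ft_force: [0.7, -0.6, -0.6]
opening: 85.3
finger_force: 0.0
```

```bash
cat >> h.py <<'E'
def bright(n,P,r,z,hole=True):
    """blob brighter than the bench near P; centre on plane z"""
    c=manip.calibration(n);im=manip.capture(n);p=proj(n,P,c).round().astype(int)
    y0,x0=max(0,p[1]-r),max(0,p[0]-r)
    g=cv2.GaussianBlur(cv2.cvtColor(im,cv2.COLOR_RGB2GRAY),(3,3),0)[y0:p[1]+r,x0:p[0]+r]
    t=(np.median(g)+np.percentile(g,99))/2
    cs=cv2.findContours((g>t).astype(np.uint8),cv2.RETR_EXTERNAL,cv2.CHAIN_APPROX_NONE)[0]
    k=max(cs,key=cv2.contourArea);(x,y),rad=cv2.minEnclosingCircle(k)
    print(n,"pred",p,"found",(round(x+x0,1),round(y+y0,1)),"r",round(rad,1),"thr",t,onz(n,(x+x0,y+y0),z,c))
E
python3 - <<'E'
from h import *
s=manip.sense();print(s['ee_pos'],s['qpos'].round(2))
bright("wrist",(443.3,-36.6,50),45,50)
bright("scene",(593,-319,23),28,23)
bright("side",(593,-319,23),28,23)
E
```

```text
[443.24783161 -36.51829579 114.28336394] [-0.33  0.16  1.91 -0.    1.07 -0.46]
wrist pred [317 204] found (np.float64(319.8), np.float64(202.8)) r 29.5 thr 134.0 [445.7 -35.6  50. ]
scene pred [461 227] found (np.float64(461.0), np.float64(227.0)) r 11.7 thr 200.5 [ 593.6 -318.6   23. ]
side pred [267 145] found (np.float64(266.5), np.float64(151.5)) r 34.3 thr 146.82500000000005 [ 602.3 -279.5   23. ]
```

step_arm([
  [[0.015,0.005,-0.3,0,0,0,1],[0,0,-0.3,0,0,0,1],[0,0,-0.25,0,0,0,1],[0,0,-0.2,0,0,0,1],[0,0,-0.12,0,0,0,1],[0,0,0,0,0,0,1],[0,0,0,0,0,0,0],[0,0,0,0,0,0,0],[0,0,0,0,0,0,0],[0,0,0,0,0,0,0],[0,0,0,0,0,0,0],[0,0,0,0,0,0,0],[0,0,0,0,0,0,0]],
])

```text
t: 17.4
ee_pos: [445.2, -36.9, -2.7]
tool_rot: [0.66, 0.751, 0.0, 0.001]
ft_force: [-1.2, -1.1, 5.9]
opening: 49.9
finger_force: 62.5
```

step_arm([
  [[0,0,0.15,0,0,0,0],[0,0,0.3,0,0,0,0],[0,0,0.35,0,0,0,0],[0,0,0.1,0,0,0,0],[0.15,-0.22,0,0,0,0,0],[0.22,-0.33,0,0,0,0,0],[0.22,-0.33,0,0,0,0,0],[0.22,-0.33,0,0,0,0,0],[0.22,-0.33,0,0,0,0,0],[0.2,-0.3,0,0,0,0,0],[0.16,-0.25,0,0,0,0,0],[0,0,0,0,0,0,0],[0,0,0,0,0,0,0]],
])

```text
t: 18.7
ee_pos: [582.7, -245.3, 85.1]
tool_rot: [0.661, 0.751, -0.0, -0.001]
ft_force: [0.1, -0.2, -0.2]
opening: 49.5
finger_force: 62.2
```

Run:
```python
from h import *
s=manip.sense();print(s['ee_pos'],s['opening'])
e=s['ee_pos']
bright("scene",(e[0],e[1],e[2]+53),22,e[2]+53)
```

```text
[ 582.65654175 -245.34590947   85.10257372] 49.51189693018131
scene pred [441 186] found (np.float64(454.0), np.float64(185.5)) r 22.9 thr 160.5 [ 601.  -272.9  138.1]
```

step_arm([
  [[0.01,0,-0.25,0,0,0,0],[0,0,-0.25,0,0,0,0],[0,0,-0.2,0,0,0,0],[0,0,-0.08,0,0,0,0],[0,0,-0.04,0,0,0,0],[0,0,0,0,0,0,0],[0,0,-0.01,0,0,0,0],[0,0,0,0,0,0,0]],
])

```text
t: 19.55
ee_pos: [584.8, -245.6, 4.1]
tool_rot: [0.66, 0.751, 0.0, 0.001]
ft_force: [0.6, -0.1, -0.9]
opening: 49.8
finger_force: 62.2
```

step_arm([
  [[0,0,-0.02,0,0,0,0],[0,0,0,0,0,0,0],[0,0,0,0,0,0,0.75],[0,0,0,0,0,0,0.75],[0,0,0,0,0,0,0.75],[0,0,0,0,0,0,0.75],[0,0,0.15,0,0,0,0.75],[0,0,0.3,0,0,0,0.75],[0,0,0.35,0,0,0,0.75],[0,0,0.4,0,0,0,0.75],[0,0,0.1,0,0,0,0.75],[0,0,0,0,0,0,0.75]],
])

```text
t: 20.75
ee_pos: [585.7, -246.2, 134.6]
tool_rot: [0.66, 0.751, 0.0, 0.003]
ft_force: [0.8, 0.3, -0.9]
opening: 64.1
finger_force: 0.0
```

Run:
```python
from h import *
s=manip.sense();print(s['ee_pos'],s['opening'],s['qpos'].round(2))
bright("scene",(584,-246,54),14,54)
bright("side",(584,-246,54),14,54)
bright("wrist",(584,-246,54),45,54)
```

```text
[ 585.69378942 -246.20317613  134.57496019] 64.13527346779108 [-0.57  0.46  1.42 -0.    1.26 -0.7 ]
scene pred [435 212] found (np.float64(434.5), np.float64(204.5)) r 15.0 thr 182.0 [ 611.9 -238.9   54. ]
side pred [273 147] found (np.float64(272.5), np.float64(139.5)) r 15.0 thr 163.25 [ 578.  -295.6   54. ]
wrist pred [317 200] found (np.float64(318.8), np.float64(197.7)) r 28.4 thr 120.0 [ 584.9 -243.2   54. ]
```

step_arm([
  [[-0.1,0.3,0,0,0,0,1],[-0.15,0.43,0,0,0,0.02,1],[-0.15,0.43,0,0,0,0.02,1],[-0.15,0.43,0,0,0,0.02,1],[-0.15,0.43,0,0,0,0.02,1],[-0.15,0.43,0,0,0,0.02,1],[-0.15,0.43,0,0,0,0.02,1],[-0.15,0.43,0,0,0,0.017,1],[-0.15,0.43,0,0,0,0,1],[-0.15,0.43,0,0,0,0,1],[-0.14,0.23,0,0,0,0,1],[0,0,0,0,0,0,1],[0,0,0,0,0,0,1]],
])

```text
t: 22.2
ee_pos: [424.1, 194.8, 129.8]
tool_rot: [0.484, 0.875, -0.001, -0.001]
ft_force: [0.1, -0.2, 1.1]
opening: 85.4
finger_force: 0.0
```

Run:
```python
from h import *
s=manip.sense();print(s['ee_pos'],s['opening'],s['qpos'].round(2))
c=manip.calibration("wrist");im=manip.capture("wrist")[:,:,::-1].copy()
import json;json.dump({k:np.array(v).tolist() for k,v in c.items()},open('w5.json','w'))
cv2.imwrite('pics/w5raw.png',im)
for P in((473,138.5,5),(401.7,249.8,5),(437,194,5)):
    q=proj("wrist",P,c);print(q.round(1));cv2.circle(im,tuple(int(v) for v in q),2,(0,0,255),-1)
cv2.imwrite('pics/w5.png',im)
```

```text
[424.08574899 194.8374837  129.76656054] 85.36930841774296 [ 0.19  0.18  1.83 -0.    1.13 -0.37]
[328.  248.6]
[328.2 128.4]
[327.7 192.4]
```

View pics/w5.png

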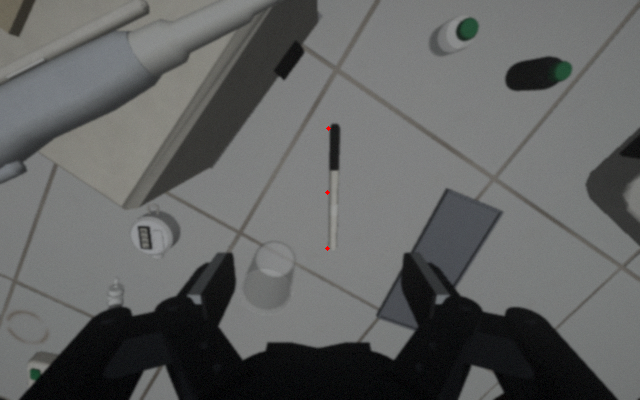

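The marker runs from (335,124) to (332,248). The vial's green cap is at (468,28), and the pen tray corners are at (447,189), (502,211) and (378,317).

Run:
```python
from h import *
import json
c=json.load(open('w5.json'))
for p,z in(((335,124),6),((332,248),6),((468,28),54),((447,189),7),((502,211),7),((378,317),7)):print(p,onz("wrist",p,z,c))
a,b=onz("wrist",(335,124),6,c),onz("wrist",(332,248),6,c);d=a-b;print("mid",(a+b)/2,np.hypot(*d[:2]),"yaw",np.arctan2(-d[0],d[1]))
R=manip.sense()['tool_rot'];t=2*np.arctan2(R[1],R[0]);print("closing ang",np.arctan2(-np.cos(t),np.sin(t)))
```

```text
(335, 124) [405. 257.   6.]
(332, 248) [476.1 142.    6. ]
(468, 28) [448.  368.8  54. ]
(447, 189) [540.6 264.2   7. ]
(502, 211) [606.4 276.7   7. ]
(378, 317) [573.9  94.1   7. ]
mid [440.55 199.5    6.  ] 135.20432685384 yaw 0.5537385147398783
closing ang 0.5588619997491784
```

step_arm([
  [[0.16,0.035,0,0,0,0,0.35],[0,0,-0.3,0,0,0,0.35],[0,0,-0.3,0,0,0,0.35],[0,0,-0.3,0,0,0,0.35],[0,0,-0.25,0,0,0,0.35],[0,0,-0.15,0,0,0,0.35],[0,0,-0.08,0,0,0,0.35],[0,0,0,0,0,0,0.35],[0,0,0,0,0,0,0.35],[0,0,0,0,0,0,0.35]],
])

```text
t: 23.25
ee_pos: [442.2, 198.1, -6.1]
tool_rot: [0.485, 0.874, 0.001, 0.001]
ft_force: [0.9, -0.4, -0.4]
opening: 29.7
finger_force: 0.0
```

Run:
```python
from h import *
s=manip.sense();e=s['ee_pos'];print(e,s['opening'],s['ft_force'].round(1))
o=[]
for n,z in(("side",6),("scene",6)):
    im=manip.capture(n)[:,:,::-1].copy();p=proj(n,(e[0],e[1],10)).astype(int);x,y=p-40
    a=cv2.resize(im[y:y+80,x:x+80],(400,400),interpolation=2)
    for z in(0,10,20,30):
        q=((proj(n,[e[0],e[1],z])-[x,y])*5).astype(int);cv2.circle(a,tuple(int(v) for v in q),2,(0,0,255),-1)
    o.append(a)
cv2.imwrite('pics/g5.png',np.hstack(o))
```

```text
[442.1717037  198.13226608  -6.1198063 ] 29.745740986001106 [ 0.9 -0.4 -0.4]
```

step_arm([
  [[-0.01,0,-0.03,0,0,0,0.35],[0,0,-0.03,0,0,0,0.35],[0,0,-0.02,0,0,0,0.35],[0,0,-0.02,0,0,0,0.35],[0,0,0,0,0,0,0.35]],
])

```text
t: 23.85
ee_pos: [439.9, 198.2, -17.4]
tool_rot: [0.485, 0.875, -0.0, -0.0]
ft_force: [0.9, 0.0, 0.1]
opening: 30.2
finger_force: 0.0
```

step_arm([
  [[0,0,-0.01,0,0,0,0.2],[0,0,0,0,0,0,0],[0,0,0,0,0,0,0],[0,0,0,0,0,0,0],[0,0,0,0,0,0,0],[0,0,0,0,0,0,0]],
])

```text
t: 24.45
ee_pos: [440.3, 198.2, -17.9]
tool_rot: [0.485, 0.875, 0.0, 0.0]
ft_force: [1.5, 0.3, 0.1]
opening: 5.9
finger_force: 58.8
```

step_arm([
  [[0,0,0.1,0,0,0,0],[0,0,0.2,0,0,0,0],[0,0,0.3,0,0,0,0],[0.15,-0.01,0.1,0,0,-0.02,0],[0.25,-0.03,0,0,0,-0.02,0],[0.25,-0.03,0,0,0,-0.02,0],[0.25,-0.03,0,0,0,-0.02,0],[0.25,-0.02,0,0,0,-0.02,0],[0.2,-0.02,0,0,0,-0.02,0],[0.15,0,0,0,0,0,0],[0,0,0,0,0,0,0],[0,0,0,0,0,0,0]],
])

```text
t: 25.65
ee_pos: [589.5, 184.2, 52.1]
tool_rot: [0.64, 0.768, -0.0, -0.0]
ft_force: [-1.0, 0.1, -0.9]
opening: 5.7
finger_force: 58.7
```

Run:
```python
from h import *
s=manip.sense();e=s['ee_pos'];print(e,s['opening'],s['qpos'].round(2))
R=s['tool_rot'];t=2*np.arctan2(R[1],R[0]);print("closing ang",np.arctan2(-np.cos(t),np.sin(t)))
a=[]
for n in("side","scene"):
    im=manip.capture(n)[:,:,::-1].copy();p=proj(n,(e[0],e[1],e[2]+20)).astype(int);x,y=np.maximum(p-50,0)
    a.append(cv2.resize(im[y:y+100,x:x+100],(400,400),interpolation=2))
cv2.imwrite('pics/g6.png',np.hstack(a))
c=manip.calibration("wrist");im=manip.capture("wrist");cv2.imwrite('pics/w6.png',im[:,:,::-1])
# black cap in wrist view: dark pixels along marker axis
g=cv2.cvtColor(im,cv2.COLOR_RGB2GRAY)
d=np.array([-np.sin(.177),np.cos(.177)])
for L in range(-90,91,10):
    P=np.r_[e[:2]+d*L,e[2]+25];q=proj("wrist",P,c).round().astype(int);print(L,q,im[q[1],q[0]].tolist() if 0<=q[1]<400 else None)
```

```text
[589.48162486 184.17960245  52.09996743] 5.74423671261747 [ 0.12  0.51  1.55  0.    1.08 -0.06]
closing ang 0.1813674100072959
-90 [317 378] [10, 15, 14]
-80 [317 366] [17, 16, 16]
-70 [317 353] [3, 4, 7]
-60 [317 341] [144, 144, 139]
-50 [317 327] [142, 142, 137]
-40 [317 314] [145, 143, 140]
-30 [317 300] [147, 147, 142]
-20 [317 285] [154, 155, 152]
-10 [317 270] [147, 146, 140]
0 [317 254] [143, 142, 138]
10 [317 237] [148, 146, 141]
20 [317 220] [141, 140, 136]
30 [318 203] [18, 17, 19]
40 [318 184] [12, 13, 12]
50 [318 165] [11, 14, 13]
60 [318 145] [17, 18, 18]
70 [318 124] [70, 74, 77]
80 [318 102] [87, 89, 94]
90 [318  80] [125, 127, 126]
```

The marker is held, aligned and centred on the tray axis. I'll lower it now.

step_arm([
  [[0,0,-0.2,0,0,0,0],[0,0,-0.2,0,0,0,0],[0,0,-0.15,0,0,0,0],[0,0,-0.07,0,0,0,0],[0,0,0,0,0,0,0],[0,0,-0.03,0,0,0,0],[0,0,0,0,0,0,0]],
])

```text
t: 26.5
ee_pos: [590.6, 184.3, -12.5]
tool_rot: [0.64, 0.768, 0.0, 0.0]
ft_force: [-0.2, 0.7, 0.1]
opening: 5.9
finger_force: 58.7
```

step_arm([
  [[0,0,-0.02,0,0,0,0],[0,0,0,0,0,0,0],[0,0,0,0,0,0,0.3],[0,0,0,0,0,0,0.3],[0,0,0,0,0,0,0.3],[0,0,0.15,0,0,0,0.3],[0,0,0.3,0,0,0,0.3],[0,0,0.4,0,0,0,0.4],[0,0,0.45,0,0,0,0.55],[-0.18,0.23,0,0,0,0.0375,0.55],[-0.18,0.23,0,0,0,0.0375,0.55],[-0.18,0.23,0,0,0,0.0375,0.55],[-0.18,0.23,0,0,0,0.0375,0.55],[-0.18,0.23,0,0,0,0.0375,0.55],[-0.18,0.23,0,0,0,0.0375,0.55],[-0.18,0.23,0,0,0,0.0375,0.55],[-0.18,0.23,0,0,0,0.0375,0.55],[0,0,0,0,0,0,0.55],[0,0,0,0,0,0,0.55]],
])

```text
t: 28.4
ee_pos: [446.1, 368.7, 116.1]
tool_rot: [0.221, 0.975, 0.0, 0.001]
ft_force: [0.3, -0.2, 0.3]
opening: 47.2
finger_force: 0.0
```

Run:
```python
from h import *
s=manip.sense();e=s['ee_pos'];print(e,s['opening'],s['qpos'].round(2))
R=s['tool_rot'];t=2*np.arctan2(R[1],R[0]);print("closing ang",np.arctan2(-np.cos(t),np.sin(t)))
c=manip.calibration("wrist");im=manip.capture("wrist");cv2.imwrite('pics/w7.png',im[:,:,::-1])
hsv=cv2.cvtColor(im,cv2.COLOR_RGB2HSV)
m=((hsv[...,0]>50)&(hsv[...,0]<95)&(hsv[...,1]>100)&(hsv[...,2]>35)).astype(np.uint8)
n,_,st,ce=cv2.connectedComponentsWithStats(m)
for i in range(1,n):
    if st[i,4]>25:print("green",ce[i].round(1),st[i,4],onz("wrist",ce[i],52,c))
print("pred",proj("wrist",(446.5,367,52),c).round(1))
# marker check, side view: dark cap/white along tray axis
im=manip.capture("side");d=np.array([-np.sin(.177),np.cos(.177)])
ns=lambda L,o:proj("side",np.r_[np.array([590,184])+d*L+o*np.array([d[1],-d[0]]),8]).round().astype(int)
for L in range(-90,91,15):print(L,[int(im[q[1],q[0]].mean()) for q in(ns(L,o) for o in(-14,-7,0,7,14))])
```

```text
[446.13491824 368.68422787 116.0853069 ] 47.23764574849446 [ 0.5   0.38  1.59 -0.    1.17 -0.63]
closing ang 1.1241278212569639
green [371.2 137. ] 218 [414.6 430.7  52. ]
green [320.4 205. ] 163 [448.6 369.8  52. ]
pred [316.4 204.2]
-90 [164, 138, 136, 160, 155]
-75 [104, 124, 122, 105, 107]
-60 [109, 142, 146, 105, 109]
-45 [108, 141, 182, 103, 111]
-30 [110, 176, 199, 103, 110]
-15 [109, 134, 163, 109, 110]
0 [109, 134, 167, 105, 109]
15 [112, 111, 121, 109, 111]
30 [110, 88, 33, 105, 111]
45 [112, 64, 46, 101, 110]
60 [112, 86, 29, 103, 110]
75 [112, 111, 105, 111, 110]
90 [89, 88, 86, 86, 89]
```

The marker lies in its tray, spanning about ±68 mm along the axis. The vial's green cap at (448.6,369.8) matches the clear vial; the other cap is the purple look-alike.

step_arm([
  [[0.015,0.005,-0.3,0,0,0,0.55],[0,0,-0.3,0,0,0,0.55],[0,0,-0.25,0,0,0,0.55],[0,0,-0.2,0,0,0,0.55],[0,0,-0.1,0,0,0,0.55],[0,0,-0.02,0,0,0,0.55],[0,0,0,0,0,0,0.55],[0,0,0,0,0,0,0],[0,0,0,0,0,0,0],[0,0,0,0,0,0,0],[0,0,0,0,0,0,0],[0,0,0,0,0,0,0],[0,0,0,0,0,0,0]],
])

```text
t: 29.8
ee_pos: [448.7, 369.3, -0.5]
tool_rot: [0.222, 0.975, 0.001, 0.001]
ft_force: [0.5, -0.7, 7.4]
opening: 22.6
finger_force: 58.7
```

step_arm([
  [[0,0,0.15,0,0,0,0],[0,0,0.3,0,0,0,0],[0,0,0.35,0,0,0,0],[0,0,0.3,0,0,0,0],[0.1,-0.22,0,0,0,0,0],[0.18,-0.38,0,0,0,0,0],[0.18,-0.38,0,0,0,0,0],[0.18,-0.38,0,0,0,0,0],[0.18,-0.38,0,0,0,0,0],[0.18,-0.38,0,0,0,0,0],[0.18,-0.38,0,0,0,0,0],[0.18,-0.38,0,0,0,0,0],[0.18,-0.38,0,0,0,0,0],[0.16,-0.34,0,0,0,0,0],[0.09,-0.19,0,0,0,0,0],[0,0,0,0,0,0,0],[0,0,0,0,0,0,0],[0,0,0,0,0,0,0]],
])

```text
t: 31.6
ee_pos: [625.9, -8.6, 107.9]
tool_rot: [0.221, 0.975, 0.0, -0.0]
ft_force: [-0.9, 0.1, -0.2]
opening: 22.4
finger_force: 59.0
```

Run:
```python
from h import *
s=manip.sense();e=s['ee_pos'];print(e,s['opening'],s['qpos'].round(2))
P=np.r_[e[:2],e[2]+27];a=[]
for n in("side","scene"):
    c=manip.calibration(n);im=manip.capture(n)
    hsv=cv2.cvtColor(im,cv2.COLOR_RGB2HSV);p=proj(n,P,c).astype(int)
    x,y=p-45;a.append(cv2.resize(im[y:y+90,x:x+90,::-1],(400,400),interpolation=2))
cv2.imwrite('pics/g7.png',np.hstack(a))
c=manip.calibration("wrist");im=manip.capture("wrist");cv2.imwrite('pics/w8.png',im[:,:,::-1])
hsv=cv2.cvtColor(im,cv2.COLOR_RGB2HSV)
m=((hsv[...,0]>50)&(hsv[...,0]<95)&(hsv[...,1]>100)&(hsv[...,2]>35)).astype(np.uint8)
n,_,st,ce=cv2.connectedComponentsWithStats(m)
for i in range(1,n):
    if st[i,4]>25:print("green",ce[i].round(1),st[i,4],onz("wrist",ce[i],e[2]+53,c))
```

```text
[625.87941979  -8.61031758 107.93843234] 22.363553133445123 [-0.19  0.47  1.47  0.    1.2  -1.32]
green [316.2 279.1] 701 [624.8  -8.9 160.9]
```

step_arm([
  [[0.025,-0.01,-0.3,0,0,0,0],[0,0,-0.3,0,0,0,0],[0,0,-0.2,0,0,0,0],[0,0,-0.1,0,0,0,0],[0,0,-0.05,0,0,0,0],[0,0,-0.03,0,0,0,0],[0,0,-0.03,0,0,0,0],[0,0,0,0,0,0,0]],
])

```text
t: 32.55
ee_pos: [629.6, -11.3, 7.6]
tool_rot: [0.222, 0.975, 0.0, 0.001]
ft_force: [0.3, 0.6, 0.2]
opening: 22.7
finger_force: 59.0
```

step_arm([
  [[-0.01,0.01,-0.015,0,0,0,0],[0,0,0,0,0,0,0],[0,0,0,0,0,0,0.5],[0,0,0,0,0,0,0.5],[0,0,0,0,0,0,0.5],[0,0,0,0,0,0,0.5],[0,0,0.15,0,0,0,0.5],[0,0,0.3,0,0,0,0.5],[0,0,0.4,0,0,0,0.5],[0,0,0.4,0,0,0,0.5],[-0.3,0,0.2,0,0,0,0.5],[-0.4,0,0,0,0,0,0.5],[-0.4,0,0,0,0,0,0.5],[-0.4,0,0,0,0,0,0.5],[0,0,0,0,0,0,0.5],[0,0,0,0,0,0,0.5]],
])

```text
t: 34.15
ee_pos: [478.4, -10.4, 152.0]
tool_rot: [0.222, 0.975, 0.0, 0.001]
ft_force: [0.5, -1.0, 0.2]
opening: 42.7
finger_force: 0.0
```

Run:
```python
from h import *
s=manip.sense();print(s['ee_pos'],s['opening'],s['ft_force'].round(1))
a=[]
for n in("side","scene"):
    im=manip.capture(n)[:,:,::-1];cv2.imwrite(f'pics/{n}9.png',im)
    x,y=((220,120) if n=="side" else (290,140));a.append(cv2.resize(im[y:y+170,x:x+170],(400,400),interpolation=2) if n=="side" else cv2.resize(im[y:y+200,x:x+200],(400,400),interpolation=2))
    c=manip.calibration(n)
    hsv=cv2.cvtColor(im,cv2.COLOR_BGR2HSV);m=((hsv[...,0]>50)&(hsv[...,0]<95)&(hsv[...,1]>90)&(hsv[...,2]>30)).astype(np.uint8)
    k,_,st,ce=cv2.connectedComponentsWithStats(m)
    for i in range(1,k):
        if st[i,4]>8:print(n,"green",ce[i].round(1),onz(n,ce[i],58,c))
cv2.imwrite('pics/fin.png',np.hstack(a))
```

```text
[478.38856688 -10.38425116 152.02839817] 42.68670891685855 [ 0.5 -1.   0.2]
side green [271.8 187.1] [626.9 -12.3  58. ]
side green [348.4 280.5] [531.7 394.   58. ]
side green [407.5 283.9] [416.4 436.6  58. ]
scene green [217.6 158.9] [519.  377.7  58. ]
scene green [180.2 175.8] [405.8 422.3  58. ]
scene green [355.2 176. ] [626.  -10.2  58. ]
scene green [373.  313.4] [ 220.8 -208.9   58. ]
```

View pics/fin.png

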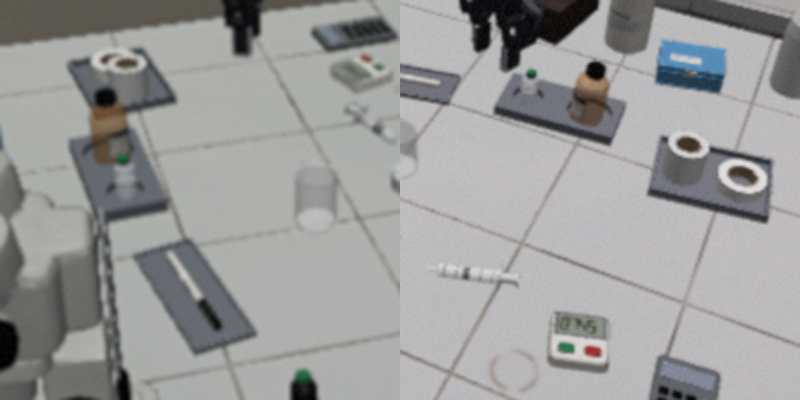

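Both views show everything in place: the bottle (scene crop 592,95) and vial (530,85) upright in their wells, both rolls level in the tray (687,155 and 742,178), the marker in the pen tray, and the beaker untouched.

```bash
python3 -c "
from station import manip
print(manip.sign_off())"
```

```text
the job is handed in; nothing more can be done
None
```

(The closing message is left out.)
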